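# Click the warming plate on to keep-warm

## Robot

A 7-joint arm with a two-finger parallel gripper is mounted at the origin on the work surface. World frame = base frame: x ahead of the robot, y to its left, z up, the work surface at z = 0. Lengths are in m, angles in degrees, forces in N, time in s.
With the tool pointing down it reaches from about 0.375 to 0.925 m from the base axis. Payload 3.1 kg.
Tool frame: the origin (TCP) lies on the centre line of the jaws, within the pads' length; the fingertips stand 14 mm ahead of it and the grasp point (between the pads) lies 5 mm behind it (tips_ahead is the distance from the TCP to the fingertips, in m); z points along the fingers, y is the line along which they close (so a half turn about z gives the same grasp; the last joint's range is limited). The gripper opens to 85 mm and grips with 20 to 120 N. Pads are 22 mm wide; open, the fingers measure 114 mm over their backs; the gripper's body (76 mm by 85 mm) begins 54 mm behind the grasp point. The pads swing forward as they close: fully open they stand 13 mm farther back than shut.
Start: joints at [-76.307, 21.939, 2.515, 91.553, -1.026, 66.532, -2.859], TCP at [0.215, 0.613, 0.245] pointing down, gripper open.
Joint ranges: [-149.38, 149.38], [-23.57, 123.04], [-84.95, 90], [0, 143.3], [-89.99, 269.99], [3.08, 112.72], [-163.45, 163.45]. Speed limits (degrees/s): [159.86, 159.86, 180, 180, 180, 180, 180].

## Interface

Orientations are given as a 3x3 rotation matrix whose columns are the frame's x, y, z axes.
In Python, from workcell import get_obs, snapshot, get_calibration, hand_in, tips_ahead gives the robot as it stands. The module is installed in compiled form; this text tells all that it offers.
- The arm moves only by the tool step_arm, never from a script. Its argument "increments" is one flat list of numbers, 7 for each row, row after row: the shift along the tool's x, y, z each as a share of 0.4 m, from -1 to 1, then the turn, a rotation vector about the tool's x, y, z each as a share of 360 degrees, from -1 to 1, then the gripper's target within -1 to 1 (fully open at 1, half-way at 0, shut at -1). In form: [x, y, z, rx, ry, rz, fingers, x, y, z, rx, ry, rz, fingers, ...]. A call has exactly 10 rows; each row is the pose to reach, as a shift and turn from the pose commanded when the call began, along the tool's axes at that moment, turning the shorter way round; what a row does not reach only later rows make up. A row lasts 1/8 s, in which the tool goes at most 62.5 mm and 10.7 degrees, less where a joint would pass 70% of its speed; a pose out of reach is approached as far as the arm can. A call with a number of a shift or a turn outside -1 to 1 is refused whole. A call with a gripper value outside its range is refused whole. The fingers move at their own pace and stop on an object; the grip force is fixed at half the most. Time passes only in rows, so rows that repeat a pose let the fingers close, or fill a call up. It gives the time, the measured TCP pose, the force, the opening and the grip force at its end, in the units of the state.
- get_obs(): the state, without advancing time (a new reading comes with each control period).
- snapshot(name): name is "side" or "top" or "wrist"; returns the picture (384x512x3 uint8, red, green, blue); there is no depth.
- get_calibration(name): a dict with "vfov" (degrees; the focal length in pixels is half the picture's height over the tangent of half this angle, whatever the lens; pixels are square), "cx", "cy" (the principal point, pixels), "world_from_camera" (4x4, takes a point from camera to world coordinates). Camera axes: x right, y down, z forward; pixel columns grow to the right and rows downward; lengths in m; the calibration is good to about 2 mm. A picture is of the moment at which its call begins: read the wrist's pose just before it. get_calibration takes no time and is no camera call; for the wrist camera it gives the pose at the moment of the call.
- hand_in(): hands the job in; it is judged then, once.
The state is a dict: "t": time; "joint_pos": joint angles; "joint_velocities": joint speeds; "tau": joint torques, N m; "ee_pos": TCP position; "tool_rot": TCP orientation; "ft_force": force on the tool from outside, world axes, zero at the start; "torque": the same for the moment, N m; "finger_gap": finger opening in m; "finger_force": force on a finger pad.
Only numpy, scipy, OpenCV 4.12 (cv2) and the standard library are available. Lean on these libraries where they do the work, as an engineer would, in place of code of your own. Each camera call takes 0.05 s, during which the arm holds its last target. There are 200 camera calls.

## Task

The white jug on the warming plate should be kept warm: lay a fingertip on the plate's big knurled dial and turn it clockwise, by friction, just one click, so that its white pointer rests at the amber mark. Do not let it run on towards the red mark and do not press hard on it. Nothing is to be picked up: leave the jug and the two cupcake moulds standing where they are.

Things in the scene. Friction and masses are not known exactly. Their poses are not given: they have to be found in the camera images.
- warmer: blue-grey warming plate, fixed box 45 mm high on the 18 mm thick pastry board. Origin: at its underside, below the dial's axis. x axis: from the dial to the dark hotplate (centre 185 mm from the axis, 166 mm across, 5 mm proud); z up. Box: x -70 to +280 mm, y -100 to +100 mm. Spots 13 mm wide, 71 mm from the dial's axis: white at +0.6 rad (counter-clockwise) from x, amber on x, red at -0.6 rad
- dial_top (a point): centre of the dial's flat top, 65 mm above the warming plate's underside, 83 mm above the work surface. The dial: black disc 104 mm across (too wide to pinch), 18 mm tall, vertical axis, knurled rim, 2 mm above the box. Top and rim can be touched; rigid when pressed. A click takes about 0.07 N m: a few newtons of fingertip pressure near the rim turn it by friction
- dial_pointer (a point): outer end of the dial's white pointer line, on the top face 50 mm from the dial's axis; it turns with the dial
- amber_mark (a point): centre of the amber spot on the warming plate's upper face, 71 mm from the dial's axis
- dial (a joint): angle of the dial, rad, growing clockwise seen from above: 0 pointer at white (the start, within a few hundredths), 0.6 amber, 1.2 red. Sprung detents draw it to these three: let go between about 0.35 and 0.85 it snaps to amber, earlier it springs back to white
- jug: white ceramic jug, 125 mm tall, 88 mm across, with a handle that reaches 77 mm out along its y axis, about 0.45 kg; loose on the hotplate. Origin: centre of its underside; z up
- mould_pink: pink silicone cupcake mould, an open cup 34 mm tall, 70 mm across the rim; loose on the board beside the warming plate. Origin: centre of its underside; z up
- mould_mint: mint green silicone cupcake mould, same shape and size as the pink one, on the other side of the warming plate. Origin: centre of its underside; z up
- rolling_pin: marble rolling pin lying along its x axis in a wooden cradle beside the board, 440 mm long, 60 mm thick, top 72 mm above the work surface; fixed. Origin: centre of the cradle's underside
Things that resemble listed ones, but are neither listed nor needed, are in the scene too. Of the things that look like the mould_pink, the smallest one is meant.

How it is judged (in metres and radians):
On the way:
1. a fingertip on the dial is turning it away from the white mark (contact force between the fingers and dial above 0.3 N and value of joint dial above 0.15 rad), for 0.02 s.
At the end, for the whole second after the job is handed in: the dial rests in the amber detent (0.5 to 0.7 rad) and the jug and both moulds stand upright within 15 mm of where they were (value of joint dial between 0.5 and 0.7 rad and velocity of joint dial between -0.05 and 0.05 rad/s and distance of each of jug, mould_pink, mould_mint from where it was at the start of the episode below 0.015 m and angle between each of jug, mould_pink, mould_mint's own z axis and vertical below 0.1 rad); the robot touches nothing.
It fails at once if the dial is turned past the amber click towards red (beyond 0.9 rad) (value of joint dial above 0.9 rad).
It fails at once if the dial is pressed hard (over 45 N) (contact force between anything else and dial above 45 N).
It fails at once if the jug is pushed, lifted or carried (more than 15 mm) (distance of jug from where it was at the start of the episode above 0.015 m).
It fails at once if a cupcake mould is pushed, lifted or carried (more than 15 mm) (distance of any of mould_pink, mould_mint from where it was at the start of the episode above 0.015 m).
It also fails if it takes over 35 s, if anything falls off the work surface, if the arm or the gripper's body presses on something with over 40 N, if the wrist force passes 120 N, or if a joint passes its speed limit or range.

## Working session

There is one attempt and no reset: what is moved stays moved. The work goes in short steps, Python scripts to look and compute and a tool call to move; the robot and the scene stay as the last step left them, time stands still between calls to the robot, and variables do not carry over. Pictures are saved under pics/ and viewed, at most 10 in all, crops included, and the job is handed in when it is done.

Besides the shell and the picture viewer there is one more tool, called after "Call:" as a command line: name --argument value ..., lists and objects as JSON in quotes. step_arm: Moves the arm, as the interface text tells. Its arguments: {"type":"object","properties":{"increments":{"type":"array","items":{"type":"number"}}},"required":["increments"]}

```bash
mkdir -p pics
cat > h.py <<'E'
import numpy as np, cv2
from workcell import *
def ray(c,u,v):
    f=192/np.tan(np.radians(c['vfov']/2)); T=np.array(c['world_from_camera'])
    return T[:3,3], T[:3,:3]@np.array([(u-c['cx'])/f,(v-c['cy'])/f,1])
def onplane(c,u,v,z):
    o,d=ray(c,u,v); return o+d*(z-o[2])/d[2]
def tri(c1,p1,c2,p2):
    o1,d1=ray(c1,*p1);o2,d2=ray(c2,*p2)
    s=np.linalg.lstsq(np.c_[d1,-d2],o2-o1,rcond=None)[0]
    a,b=o1+d1*s[0],o2+d2*s[1]; return (a+b)/2,np.linalg.norm(a-b)
E
python3 - <<'E'
from h import *
o=get_obs(); print(o['ee_pos'],np.round(o['tool_rot'],3),o['ft_force'],o['finger_gap'],tips_ahead)
for n in('side','top'):
    c=get_calibration(n); print(n,c)
    im=snapshot(n)[:,:,::-1]; cv2.imwrite(f'pics/{n}0.png',im)
E
```

```text
[0.21450512 0.61261009 0.2438726 ] [[-0.944  0.33  -0.001]
 [ 0.33   0.944 -0.003]
 [-0.    -0.003 -1.   ]] [ 0.2751592   0.50071096 -0.11092144] 0.0854766401788213 0.014
side {'vfov': 50.09513018289108, 'cx': 251.68089634292633, 'cy': 193.422002379978, 'world_from_camera': array([[-0.98185788, -0.10881271,  0.15528971,  0.34706073],
       [-0.18915484,  0.61928737, -0.76203911,  1.18387859],
       [-0.01324941, -0.77758791, -0.62863463,  1.06177054],
       [ 0.        ,  0.        ,  0.        ,  1.        ]])}
top {'vfov': 54.380897939543104, 'cx': 256.9222520825594, 'cy': 192.66480319157841, 'world_from_camera': array([[-0.02040902, -0.98442467,  0.17461825,  0.36514726],
       [-0.99952089,  0.02415485,  0.019353  ,  0.00875527],
       [-0.02326945, -0.17413961, -0.984446  ,  1.35918973],
       [ 0.        ,  0.        ,  0.        ,  1.        ]])}
```

View pics/top0.png

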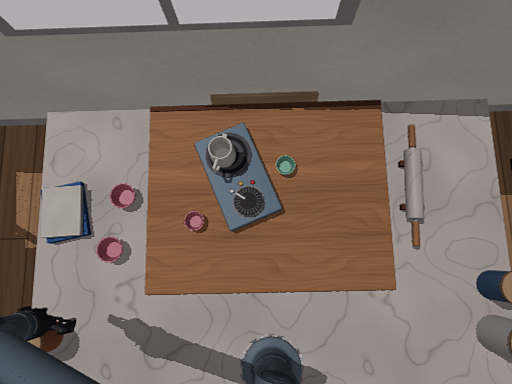

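View pics/side0.png

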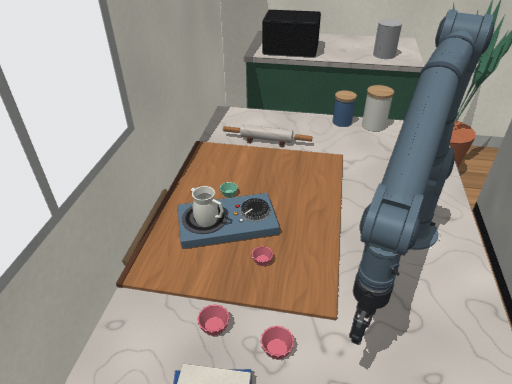

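The top view shows the warmer with its dial at about (249,201) and the jug at (221,152). The mint mould is at (286,166). Three pink cups stand at (195,221), (124,196) and (110,250). The one at (195,221) is the smallest and is on the board beside the warmer, so it is the one meant. The side view shows the dial at (256,209) and the small pink mould at (262,256). I'll check with one crop and measure.

Run:
```python
from h import *
t=cv2.imread('pics/top0.png'); s=cv2.imread('pics/side0.png')
A=cv2.resize(t[115:245,175:305],(520,520),0,0,cv2.INTER_CUBIC); B=cv2.resize(s[180:270,225:285],(280,420),0,0,cv2.INTER_CUBIC)
W=np.zeros((520,800,3),np.uint8);W[:,:520]=A;W[:420,520:]=B;cv2.imwrite('pics/crop.png',W)
ct,cs=get_calibration('top'),get_calibration('side')
def blobs(im,lo,hi,roi,mn):
    h=cv2.cvtColor(im,cv2.COLOR_BGR2HSV);m=cv2.inRange(h,lo,hi);k=np.zeros_like(m);x0,y0,x1,y1=roi;k[y0:y1,x0:x1]=m[y0:y1,x0:x1]
    n,_,st,ce=cv2.connectedComponentsWithStats(k); return [(tuple(np.round(ce[i],1)),st[i].tolist()) for i in range(1,n) if st[i][4]>=mn]
for nm,im,r in(('top',t,(175,115,305,245)),('side',s,(170,180,285,270))):
    print(nm,'black',blobs(im,(0,0,0),(180,255,60),r,60))
    print('amber',blobs(im,(15,110,110),(32,255,255),r,2),'red',blobs(im,(0,150,90),(6,255,255),r,2),'white',blobs(im,(0,0,150),(180,50,255),r,2))
    print('pink',blobs(im,(160,90,80),(180,255,255),(0,0,512,384),40),'mint',blobs(im,(70,70,80),(90,255,255),r,20))
```

```text
top black [((np.float64(236.6), np.float64(160.4)), [219, 136, 32, 42, 563]), ((np.float64(249.2), np.float64(201.6)), [234, 187, 31, 30, 518])]
amber [((np.float64(240.2), np.float64(183.0)), [239, 182, 4, 3, 10])] red [((np.float64(252.0), np.float64(182.0)), [251, 181, 3, 3, 9])] white [((np.float64(220.8), np.float64(150.8)), [209, 134, 23, 35, 84]), ((np.float64(212.1), np.float64(139.4)), [209, 137, 8, 7, 9]), ((np.float64(208.2), np.float64(147.5)), [208, 145, 2, 6, 6]), ((np.float64(285.5), np.float64(155.0)), [285, 155, 2, 1, 2]), ((np.float64(217.3), np.float64(167.6)), [216, 166, 3, 4, 7]), ((np.float64(231.0), np.float64(190.5)), [230, 190, 3, 2, 6]), ((np.float64(239.9), np.float64(195.4)), [235, 193, 10, 6, 18])]
pink [((np.float64(120.4), np.float64(189.8)), [110, 184, 24, 16, 174]), ((np.float64(122.5), np.float64(202.8)), [111, 193, 25, 15, 94]), ((np.float64(193.6), np.float64(219.6)), [184, 211, 20, 20, 175]), ((np.float64(107.7), np.float64(242.7)), [99, 237, 23, 15, 163]), ((np.float64(109.5), np.float64(256.0)), [97, 246, 26, 17, 137])] mint [((np.float64(286.2)
[... 368 characters left out ...]
64(181.8)), [170, 181, 2, 3, 4]), ((np.float64(203.9), np.float64(191.3)), [191, 186, 24, 14, 144]), ((np.float64(216.3), np.float64(201.4)), [212, 199, 9, 6, 25]), ((np.float64(199.7), np.float64(209.2)), [193, 201, 18, 17, 178]), ((np.float64(248.1), np.float64(210.8)), [245, 209, 7, 5, 9]), ((np.float64(217.2), np.float64(215.6)), [215, 215, 5, 2, 9]), ((np.float64(241.0), np.float64(219.5)), [240, 219, 3, 2, 6])]
pink [((np.float64(262.1), np.float64(255.2)), [252, 247, 21, 19, 300]), ((np.float64(213.2), np.float64(319.0)), [198, 305, 32, 31, 732]), ((np.float64(277.0), np.float64(341.6)), [260, 326, 34, 33, 830])] mint [((np.float64(228.4), np.float64(188.9)), [220, 183, 17, 15, 179])]
```

View pics/crop.png

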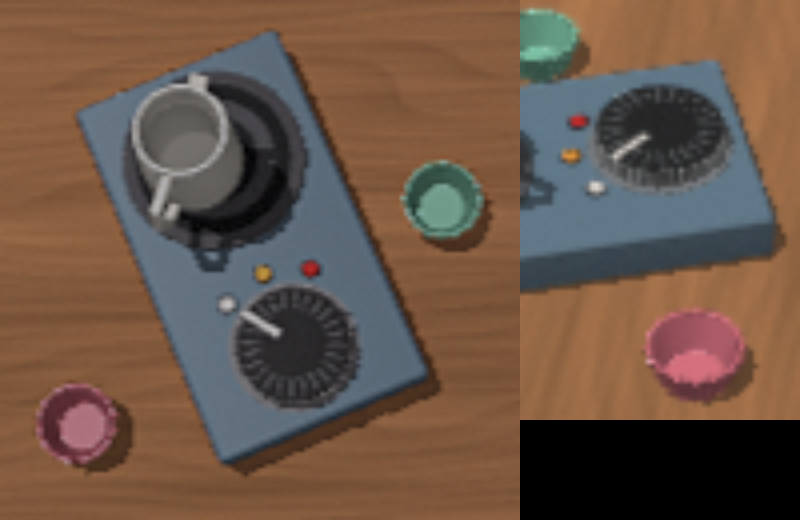

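The crop confirms the small pink mould at (195,221) and the pointer at the white mark. The jug handle points towards the pointer side. Next I'll locate everything in world coordinates.

Run:
```python
from h import *
ct,cs=get_calibration('top'),get_calibration('side')
P={}
for n,a,b,z in(('dial',(249.2,201.0),(255.4,207.3),.083),('amber',(240.4,183.2),(235.6,213),.063),('white',(231.2,190.6),(241.1,219.5),.063),('red',(252.2,182),(237,205.5),.063),('pink',(195,220.5),(262.3,255),.05),('mint',(285.7,164.5),(229,189),.05),('jugrim',(220,149.5),(203.8,190.5),.193)):
    p,e=tri(ct,a,cs,b); P[n]=onplane(ct,*a,z)
    print(n,p.round(3),round(e,4),'top-plane',P[n].round(3),'side-plane',onplane(cs,*b,z).round(3))
d=P['dial']
for n in('white','amber','red'):
    v=P[n]-d; print(n,np.hypot(*v[:2]).round(4),np.degrees(np.arctan2(v[1],v[0])).round(1))
```

```text
dial [0.564 0.062 0.072] 0.0019 top-plane [0.563 0.061 0.083] side-plane [0.56  0.074 0.083]
amber [0.631 0.092 0.06 ] 0.0002 top-plane [0.631 0.092 0.063] side-plane [0.63  0.095 0.063]
white [0.604 0.125 0.062] 0.0016 top-plane [0.605 0.125 0.063] side-plane [0.603 0.126 0.063]
red [0.635 0.05  0.06 ] 0.0006 top-plane [0.634 0.05  0.063] side-plane [0.634 0.053 0.063]
pink [0.504 0.257 0.037] 0.0012 top-plane [0.503 0.255 0.05 ] side-plane [0.501 0.269 0.05 ]
mint [ 0.699 -0.072  0.036] 0.0053 top-plane [ 0.698 -0.071  0.05 ] side-plane [ 0.691 -0.054  0.05 ]
jugrim [0.72  0.149 0.197] 0.0071 top-plane [0.717 0.149 0.193] side-plane [0.725 0.143 0.193]
white 0.0763 56.8
amber 0.0744 24.6
red 0.0717 -8.8
```

Dial axis is at about (0.565, 0.063) and the warmer yaw is about 24°. I'll shut the fingers and approach the robot-side rim at 160° with the tool orientation unchanged. There the tool's +y is the clockwise tangent.

Call:
step_arm --increments '[-1,-1,0,0,0,0,-1,-1,-1,0,0,0,0,-1,-1,-1,0,0,0,0,-1,-1,-1,0,0,0,0,-1,-1,-1,0,0,0,0,-1,-1,-1,0,0,0,0,-1,-1,-1,0,0,0,0,-1,-1,-1,0,0,0,0,-1,-1,-1,0,0,0,0,-1,-1,-1,0,0,0,0,-1]'

```text
t: 1.35
ee_pos: [0.4616, 0.0977, 0.2453]
tool_rot: [[-0.94, 0.341, 0.0], [0.341, 0.94, -0.002], [-0.001, -0.001, -1.0]]
ft_force: [-0.5, 1.2, 0.5]
finger_gap: 0.0004
finger_force: 0.0
```

Run:
```python
from h import *
c=get_calibration('wrist'); im=snapshot('wrist')[:,:,::-1]; cv2.imwrite('pics/w1.png',im); np.save('w1.npy',c,allow_pickle=True)
o=get_obs(); print(o['ee_pos'],o['ft_force'],np.array(c['world_from_camera']).round(3))
T=np.linalg.inv(c['world_from_camera']); f=192/np.tan(np.radians(c['vfov']/2))
for p in([.565,.063,.083],[.631,.0925,.063]):
    q=T@np.array(p+[1]); print(q[:2]/q[2]*f+[c['cx'],c['cy']])
```

```text
[0.46075814 0.10050721 0.24508199] [-0.75233451  0.16972214  0.12585417] [[ 0.342  0.898  0.278  0.39 ]
 [ 0.94  -0.326 -0.102  0.122]
 [-0.001  0.296 -0.955  0.373]
 [ 0.     0.     0.     1.   ]]
[261.6995565 266.4837966]
[300.55225823 293.27338481]
```

View pics/w1.png

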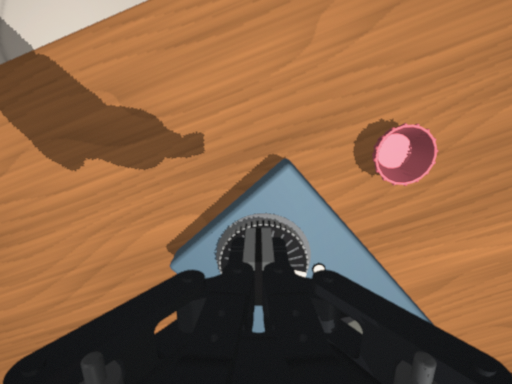

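The wrist view shows the dial at columns 214–308 with its near rim at row ~220. This matches the prediction, so I'll move above the start point.

Call:
step_arm --increments '[-0.183,-0.0255,0.1,0,0,0,-1,-0.183,-0.0255,0.2,0,0,0,-1,-0.183,-0.0255,0.28,0,0,0,-1,-0.183,-0.0255,0.32,0,0,0,-1,-0.183,-0.0255,0.34,0,0,0,-1,-0.183,-0.0255,0.35,0,0,0,-1,-0.183,-0.0255,0.35,0,0,0,-1,-0.183,-0.0255,0.35,0,0,0,-1,-0.183,-0.0255,0.35,0,0,0,-1,-0.183,-0.0255,0.35,0,0,0,-1]'

```text
t: 2.65
ee_pos: [0.5261, 0.07, 0.1056]
tool_rot: [[-0.944, 0.33, 0.001], [0.33, 0.944, 0.0], [-0.001, 0.0, -1.0]]
ft_force: [0.8, 0.9, -0.2]
finger_gap: -0.0002
finger_force: 0.0
```

```bash
python3 -c "
from h import *
o=get_obs();print(o['ee_pos'],o['ft_force'],o['torque'])"
```

```text
[0.52609357 0.07000616 0.10561625] [ 0.82518973  0.858799   -0.16288072] [-0.03749778 -0.04663496  0.06446142]
```

Call:
step_arm --increments '[0,-0.01,0.005,0,0,0,-1,0,-0.01,0.01,0,0,0,-1,0,-0.01,0.0125,0,0,0,-1,0,-0.01,0.015,0,0,0,-1,0,-0.01,0.0165,0,0,0,-1,0,-0.01,0.018,0,0,0,-1,0,-0.01,0.0195,0,0,0,-1,0,-0.01,0.0205,0,0,0,-1,0,-0.01,0.0205,0,0,0,-1,0,-0.01,0.0205,0,0,0,-1]'

```text
t: 3.9
ee_pos: [0.5246, 0.0662, 0.0972]
tool_rot: [[-0.944, 0.33, -0.0], [0.33, 0.944, 0.0], [0.0, 0.0, -1.0]]
ft_force: [-0.9, -0.2, 2.0]
finger_gap: -0.0002
finger_force: 0.7
```

Call:
step_arm --increments '[0,0,0.0005,0,0,0,-1,0,0,0.001,0,0,0,-1,0,0,0.0015,0,0,0,-1,0,0,0.002,0,0,0,-1,0,0,0.002,0,0,0,-1,0,0,0.002,0,0,0,-1,0,0,0.002,0,0,0,-1,0,0,0.002,0,0,0,-1,0,0,0.002,0,0,0,-1,0,0,0.002,0,0,0,-1]'

```text
t: 5.15
ee_pos: [0.5246, 0.0663, 0.0971]
tool_rot: [[-0.944, 0.331, -0.0], [0.331, 0.944, 0.001], [0.001, 0.0, -1.0]]
ft_force: [-3.0, -0.2, 7.9]
finger_gap: 0.0003
finger_force: 3.8
```

Contact at about 8 N. I'll drag gently along the tangent.

Call:
step_arm --increments '[0,0.004,0,0,0,0,-1,0,0.008,0,0,0,0,-1,0,0.012,0,0,0,0,-1,0,0.016,0,0,0,0,-1,0,0.02,0,0,0,0,-1,0,0.024,0,0,0,0,-1,0,0.028,0,0,0,0,-1,0,0.03,0,0,0,0,-1,0,0.03,0,0,0,0,-1,0,0.03,0,0,0,0,-1]'

```text
t: 6.4
ee_pos: [0.5285, 0.077, 0.0971]
tool_rot: [[-0.944, 0.331, -0.001], [0.331, 0.944, 0.0], [0.001, -0.0, -1.0]]
ft_force: [-2.5, -1.2, 7.3]
finger_gap: -0.0001
finger_force: 3.9
```

```bash
cat > look.py <<'E'
from h import *
import sys
o=get_obs();print(o['ee_pos'],o['ft_force'],o['torque'])
C=np.array([.565,.063])
W=np.zeros((400,800,3),np.uint8)
for i,(n,r) in enumerate((('top',(225,175,275,225)),('side',(228,190,278,228)))):
    c=get_calibration(n);im=snapshot(n)[:,:,::-1]; x0,y0,x1,y1=r
    g=cv2.cvtColor(im[y0:y1,x0:x1],cv2.COLOR_BGR2HSV)
    k,_,st,ce=cv2.connectedComponentsWithStats(cv2.inRange(g,(0,0,110),(180,60,255)))
    for j in range(1,k):
        if st[j][4]>3:
            p=onplane(c,*(ce[j]+[x0,y0]),.083)[:2]-C; print(n,(ce[j]+[x0,y0]).round(1),st[j][4],'r',np.hypot(*p).round(3),'ang',np.degrees(np.arctan2(p[1],p[0])).round(0))
    W[:,400*i:400*i+400]=cv2.resize(im[y0:y1,x0:x1],(400,400),0,0,cv2.INTER_CUBIC)
cv2.imwrite(sys.argv[1],W)
E
python3 look.py pics/l1.png
```

```text
[0.52848426 0.07704922 0.09706457] [-2.51658387 -1.16963215  7.33838848] [-0.24590815  0.63569448 -0.02266642]
top [259.3 187.3] 415 r 0.059 ang -40.0
top [227.8 178.6] 5 r 0.107 ang 42.0
top [231.4 189.4] 11 r 0.072 ang 56.0
top [240.2 189.1] 9 r 0.05 ang 35.0
top [249.6 199.6] 27 r 0.005 ang -50.0
top [225. 199.] 5 r 0.082 ang 85.0
side [256.5 194.9] 13 r 0.06 ang -86.0
side [247.3 217.3] 74 r 0.07 ang 79.0
side [246.7 209.6] 16 r 0.038 ang 50.0
```

View pics/l1.png

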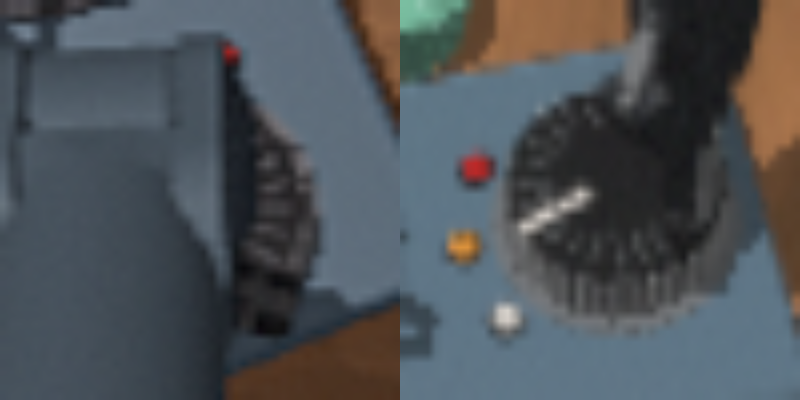

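The side crop shows the pointer has turned from white most of the way towards amber. I'll compute the angle from the pointer line's direction before and after.

Run:
```python
from h import *
c=get_calibration('side')
for a,b in(((252.4,209.6),(244.9,213.9)),((251.75,208.35),(243,211.85))):
    d=onplane(c,*b,.083)-onplane(c,*a,.083); print(np.degrees(np.arctan2(d[1],d[0])), np.hypot(*d[:2]))
```

```text
51.38156303022212 0.03524997389740835
41.59592541957844 0.036554825087229854
```

It has turned about 0.25–0.3 rad, consistent with 11 mm of drag at 38 mm. I'll drag 9 mm more.

Call:
step_arm --increments '[0,0.003,0,0,0,0,-1,0,0.006,0,0,0,0,-1,0,0.009,0,0,0,0,-1,0,0.012,0,0,0,0,-1,0,0.015,0,0,0,0,-1,0,0.018,0,0,0,0,-1,0,0.02,0,0,0,0,-1,0,0.022,0,0,0,0,-1,0,0.022,0,0,0,0,-1,0,0.022,0,0,0,0,-1]'

```text
t: 7.75
ee_pos: [0.5331, 0.0862, 0.0971]
tool_rot: [[-0.944, 0.33, 0.003], [0.33, 0.944, 0.001], [-0.003, 0.002, -1.0]]
ft_force: [1.3, -0.2, 5.7]
finger_gap: 0.0004
finger_force: 2.5
```

```bash
python3 look.py pics/l2.png
```

```text
[0.53305025 0.08618388 0.09712532] [ 1.30269438 -0.20435206  5.73443775] [ 0.06387873 -0.16389989 -0.03426361]
top [260.9 188.3] 382 r 0.06 ang -46.0
top [227.2 178.4] 5 r 0.109 ang 43.0
top [232.6 188.2] 22 r 0.071 ang 51.0
top [246.4 198.8] 31 r 0.01 ang 52.0
side [255.5 196.4] 14 r 0.051 ang -83.0
side [246.4 215.5] 85 r 0.063 ang 73.0
```

View pics/l2.png

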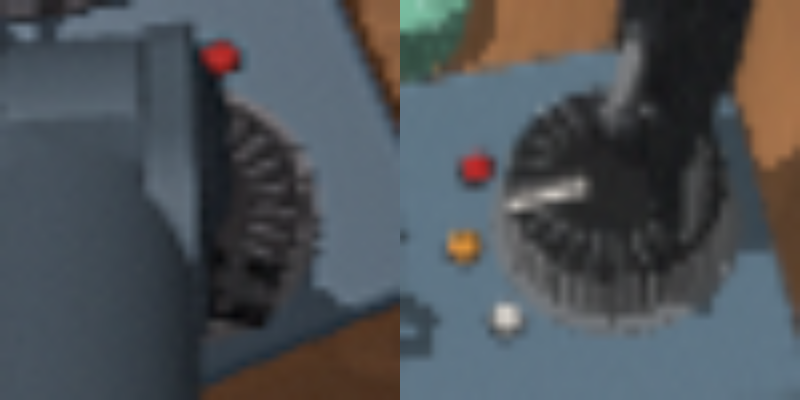

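The pointer is now close to amber (my estimate is ~0.5 rad), within the snap zone. I'll lift off.

Call:
step_arm --increments '[0,0,-0.005,0,0,0,-1,0,0,-0.02,0,0,0,-1,0,0,-0.1,0,0,0,-1,0,0,-0.2,0,0,0,-1,0.2,0,-0.3,0,0,0,-1,0.2,0,-0.3,0,0,0,-1,0.2,0,-0.3,0,0,0,-1,0.2,0,-0.3,0,0,0,-1,0.2,0,-0.3,0,0,0,-1,0.2,0,-0.3,0,0,0,-1]'

```text
t: 9.1
ee_pos: [0.4563, 0.1115, 0.2157]
tool_rot: [[-0.943, 0.332, -0.001], [0.332, 0.943, -0.001], [0.0, -0.001, -1.0]]
ft_force: [0.3, -0.3, -0.0]
finger_gap: 0.0001
finger_force: 0.0
```

```bash
python3 look.py pics/l3.png
```

```text
[0.45628054 0.11154991 0.21567941] [ 0.26379327 -0.3077559  -0.02577889] [-0.04406312 -0.01776608  0.01000416]
top [250.1 187.8] 630 r 0.045 ang -7.0
top [227.5 178.5] 6 r 0.108 ang 43.0
top [272.5 209.2] 4 r 0.088 ang -112.0
top [225.3 214.4] 7 r 0.094 ang 120.0
top [269.8 211.2] 4 r 0.082 ang -119.0
top [247.4 218.9] 68 r 0.064 ang 175.0
top [233.6 221.9] 31 r 0.09 ang 144.0
side [248.2 215.7] 98 r 0.061 ang 78.0
```

View pics/l3.png

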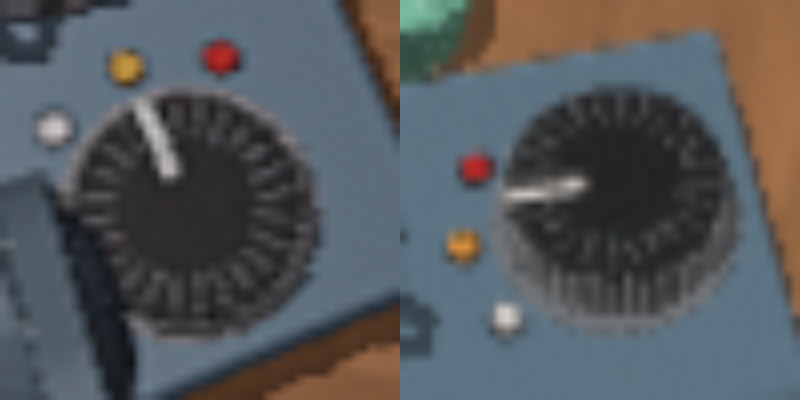

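The pointer (top crop (140,105)–(172,175)) now points at the amber spot at (127,66). The arm is clear of everything, so I'm handing in.

```bash
python3 -c "
from workcell import *
print(hand_in())"
```

```text
the job is handed in; nothing more can be done
None
```

I turned the dial one click clockwise with a fingertip, pressing at about 8 N; its pointer rests at amber, the jug and moulds were not touched, and the job is handed in (no verdict was returned).

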